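# Pop open the touch-latch parts box

### The arm

A 7-joint arm with a two-finger parallel gripper is mounted at the origin on the work surface. World frame = base frame: x ahead of the robot, y to its left, z up, the work surface at z = 0. Lengths are in mm, angles in rad, forces in N, time in s.
With the tool pointing down it reaches from about 425 to 950 mm from the base axis. Payload 16.7 kg.
Tool frame: the origin (TCP) lies between the finger pads; the fingertips stand 8 mm ahead of it and the grasp point (between the pads) lies 11 mm behind it; z points along the fingers, y is the line along which they close (so a half turn about z gives the same grasp; the last joint's range is limited). The gripper opens to 94 mm and grips with 3 to 60 N. Pads are 16 mm wide; open, the fingers measure 119 mm over their backs; the gripper's body (75 mm by 177 mm) begins 78 mm behind the grasp point.
Start: joints at [0.987, 0.426, 0.074, 1.606, -0.034, 1.111, -0.067], TCP at [284.295, -612.169, 213.467] pointing down, gripper open.
Joint ranges: [-2.85, 2.85], [-0.5, 2.14], [-1.23, 1.37], [0.21, 2.46], [-1.02, 4.16], [0.16, 2.05], [-2.73, 2.73]. Speed limits (rad/s): [1.89, 1.89, 2.39, 2.39, 3.01, 3.01, 3.01].

### API

Orientations are given as a unit quaternion [w, x, y, z].
In Python, from bench import bot gives the robot as it stands.
- The arm moves only by the tool send_rows, never from a script. Its argument "targets" is a list that holds one entry, the list of rows, each a list of 5 numbers: the finger opening in mm, from 0 to 94, then the shift along the world's x, y, z in mm, then the turn about the world's z in degrees. In form: [[[fingers, dx, dy, dz, roll], ...]]. A call has 1 to 5 rows; each row shifts and turns the commanded pose from where the row before left it; what a row does not reach is not made up. A row lasts 1/10 s, in which the tool goes at most 50 mm and 8.59 degrees, less where a joint would pass 70% of its speed; a pose out of reach is approached as far as the arm can. A call with a gripper value outside its range is refused whole. The fingers move at their own pace and stop on an object; "squeeze" is the grip in N (left out, the last holds). Time passes only in rows, so rows that do not move let the fingers close. It gives the time, the measured TCP pose, the force, the opening and the grip force at its end, in the units of the state.
- bot.sense(): the state, without advancing time (a new reading comes with each control period).
- bot.get_image(name): name is "scene" or "top"; returns a dict with "color" (400x640x3 uint8, red, green, blue), "intrinsics" (3x3 intrinsics, pixels), "R" (3x3) and "t" (3): a world point X has camera coordinates R X + t. Camera axes: x right, y down, z forward; pixel columns grow to the right and rows downward; lengths in mm; the calibration is good to about 2 mm. A picture is of the moment at which its call begins. There is no depth.
- bot.job_done(): hands the job in; it is judged then, once.
Trained networks look in a picture, given as the dict that the camera call returned (one of the last four; its "shot" number tells which), for a name from the list of things; names that differ only in an ending like _2 or _b are one class to them, and where a whole thing is asked for, a point or a joint stands for the part that bears it (a point fixed in the world has none). Each returns a list of dicts, best first, with "confidence" (0 to 1); they miss things now and then, are a little off and sometimes report something else, mostly with a low value. They report only what shows in the picture. A call takes as long as a camera call.
- bot.spot_in(picture, name): "centre" ([x, y, z] in mm, in world coordinates, good to about 4 mm: the middle of the surface that is visible of it).
- bot.spot_point(picture, name): "centre" ([x, y, z] in mm, in world coordinates, good to about 4 mm: a listed point, or the origin of a listed thing).
The state is a dict: "time": time; "joints": joint angles; "dq": joint speeds; "effort": joint torques, N m; "tool_pos": TCP position; "orientation": TCP orientation; "wrist_force": force on the tool from outside, world axes, zero at the start; "wrist_torque": the same for the moment, N m; "finger_gap": opening from 0.0 (shut) to 1.0 (fully open); "gripper_force": force on a finger pad.
Only numpy, scipy, OpenCV 4.12 (cv2) and the standard library are available. Lean on these libraries where they do the work, as an engineer would, in place of code of your own. Each camera call takes 0.05 s, during which the arm holds its last target. There are 200 camera calls.

### The job

Open the parts box with the orange label: with the fingertips press the front of its lid in until the catch lets go, then take the fingers away and let the spring raise the lid ajar by itself. Then push the raised lid up and back with the fingertips until it rests wide open on its stop, and move clear. Do not pick anything up, keep the purple and blue boxes shut, and leave the other things on the bench where they are.

Things in the scene. Friction and masses are not known exactly. Their poses are not given: they have to be found in the camera images.
- orange_box: parts box with the orange label: black open-topped box 110 (x) x 100 (y) mm, walls 4 mm thick and 63 mm high, fixed to the bench, closed by a pale grey spring lid (105 long, 100 wide, 6 mm thick, about 80 g) with a 50 x 76 mm orange panel. Origin: centre of the underside, on the bench; -x side = front (catch), +x = back (hinge), z up
- orange_lid (a joint): hinge angle, rad. 0 = shut, lid level. Negative = pressed in: catch lets go at about -0.03, lid bottoms at -0.05. When let go, a spring plunger lifts it within about 0.5 s to about 0.7 (ajar), no further. Above that it swings freely: short of upright (1.57) it falls back to ajar, past upright it falls onto its stop at 2.0. Once released it does not latch again
- orange_lid_press (a point): black dot, 18 mm across, on top of the orange lid, 18 mm behind the middle of its front edge: the place to press, straight down, with about 3 N (then 5 mm of travel to the stop). Shut, it is 76 mm above the bench. Moves with the lid
- orange_lid_edge (a point): middle of the lid's lower front edge, 105 mm from the hinge line; 70 mm above the bench when shut, about 137 mm ajar; moves with the lid. A 24 mm catch tongue hangs under the lid by this edge, 34 mm to the box's +y side, and a thin plunger stands in the box 30 mm in front of the hinge, 34 mm to the -y side; between them there is free space
- orange_lid_hinge (a point): middle of the orange lid's hinge line, which runs along the box's y axis, 70 mm above the bench and 52 mm behind the box's centre. It stays fixed
- purple_box: parts box of the same kind and size with a purple label, a neighbour to leave shut; origin at the centre of its underside, -x side is its front
- purple_lid (a joint): hinge angle of the purple lid, rad, 0 = shut; same spring catch as the orange one
- blue_box: parts box of the same kind and size with a blue label, a neighbour to leave shut; origin at the centre of its underside, -x side is its front
- blue_lid (a joint): hinge angle of the blue lid, rad, 0 = shut; same spring catch as the orange one
- jar: loose glass jar with yellow cap, 52 mm across, 75 mm tall, standing behind the boxes; origin at the centre of its underside
- bracket: loose green printed bracket, 50 x 30 x 44 mm, behind the boxes; origin under the centre of its foot
- tape: loose yellow roll of tape lying flat behind the boxes, 76 mm across, 24 mm high; origin at the centre of its underside
- square: loose small try square with a red stock 22 x 110 x 18 mm and a thin steel blade reaching 100 mm in its +x direction, lying flat at the left (+y) end of the row of boxes; origin at the centre of the stock's underside

How it is judged (in metres and radians):
On the way, in this order (a step that is already met when the one before it is completed fails the run):
1. the orange lid is pressed in past its catch (value of joint orange_lid below -0.02 rad).
2. the lid stands ajar, raised by its spring, with the fingers off the box (value of joint orange_lid between 0.45 and 0.9 rad and contact force between the fingers and orange_box below 0.1 N), for 0.2 s.
3. the lid is pushed back past upright (value of joint orange_lid above 1.7 rad), for 0.1 s.
At the end, for the whole second after the job is handed in: the orange lid rests wide open (beyond 1.8 rad, its stop is at 2.0) and at rest, the purple and blue lids are shut (below 0.08 rad), and the jar, bracket, tape and try square are within 25 mm of where they started (value of joint orange_lid above 1.8 rad and velocity of joint orange_lid between -0.1 and 0.1 rad/s and value of joint each of purple_lid, blue_lid below 0.08 rad and distance of each of jar, bracket, tape, square from where it was at the start of the episode below 0.025 m); the robot touches nothing.
It fails at once if the purple or the blue box popped open (value of joint any of purple_lid, blue_lid above 0.1 rad).
It fails at once if a bystander was lifted, carried or pushed away (25 mm) (distance of any of jar, bracket, tape, square from where it was at the start of the episode above 0.025 m).
It also fails if it takes over 42 s, if anything falls off the work surface, if the arm or the gripper's body presses on something with over 40 N, if the wrist force passes 120 N, or if a joint passes its speed limit or range.

## Working session

There is one attempt and no reset: what is moved stays moved. The work goes in short steps, Python scripts to look and compute and a tool call to move; the robot and the scene stay as the last step left them, time stands still between calls to the robot, and variables do not carry over. Pictures are saved under pics/ and viewed, at most 10 in all, crops included, and the job is handed in when it is done.

Besides the shell and the picture viewer there is one more tool, called after "Call:" by a JSON object that holds its "op" and its "data", one argument or row to a line. send_rows: Moves the arm, as the interface text tells. Its arguments: {"type":"object","properties":{"targets":{"type":"array"},"squeeze":{"type":"number"}},"required":["targets"]}

```bash
mkdir -p pics; python3 - <<'E'
from bench import bot
import cv2,numpy as np
s=bot.sense();print(s['time'],s['tool_pos'],s['orientation'],s['wrist_force'],s['finger_gap'])
for n in("scene","top"):
    p=bot.get_image(n);cv2.imwrite(f"pics/{n}0.png",p["color"][:,:,::-1])
    print(n,(-p['R'].T@p['t']).round())
    for k in("orange_box","orange_lid_press","orange_lid_edge","orange_lid_hinge","purple_box","blue_box","jar","bracket","tape","square"):
        r=bot.spot_point(p,k);print(k,[(np.round(q['centre'],1).tolist(),round(q['confidence'],2)) for q in r[:2]])
E
```

```text
0.0 [ 284.13935847 -611.81413606  212.77674515] [-6.08610815e-04  9.76462804e-01  2.15684937e-01 -1.73615216e-04] [ 0.27244115  0.2748861  -0.22478121] 0.9976036410932084
scene [1035.  621.  539.]
orange_box [([552.6, -214.3, -0.5], 0.61), ([499.9, -218.8, 75.1], 0.47)]
orange_lid_press [([522.2, -221.0, 74.2], 0.74)]
orange_lid_edge [([498.4, -219.1, 75.4], 0.77)]
orange_lid_hinge [([605.6, -198.8, 70.8], 0.9)]
purple_box [([558.2, 230.5, 1.6], 0.88)]
blue_box [([599.5, -16.4, -1.9], 0.64)]
jar [([744.3, -172.9, 1.9], 0.89)]
bracket [([750.9, 29.4, -1.7], 0.52)]
tape [([758.8, 214.7, -0.1], 0.85)]
square [([494.9, 394.0, 2.9], 0.86)]
top [454.  78. 893.]
orange_box [([552.0, -212.0, -2.9], 0.75)]
orange_lid_press [([519.1, -214.6, 79.0], 0.82)]
orange_lid_edge [([502.0, -221.6, 69.5], 0.8)]
orange_lid_hinge [([605.1, -203.6, 64.5], 0.75), ([496.1, 394.6, -2.0], 0.2)]
purple_box [([560.7, 234.6, -2.1], 0.63), ([501.6, -224.2, 69.5], 0.17)]
blue_box [([599.4, -9.3, 2.1], 0.92)]
jar [([743.9, -172.9, 3.6], 0.74), ([605.0, -206.4, 64.4], 0.63)]
bracket [([751.0, 32.1, 1.3], 0.75)]
tape [([755.8, 216.8, -0.0], 0.68)]
square [([496.5, 394.2, -2.8], 0.74), ([598.3, -10.2, 5.1], 0.68)]
```

View pics/scene0.png

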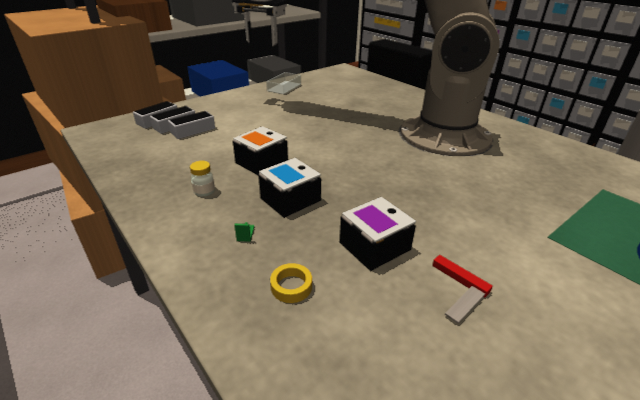

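View pics/top0.png

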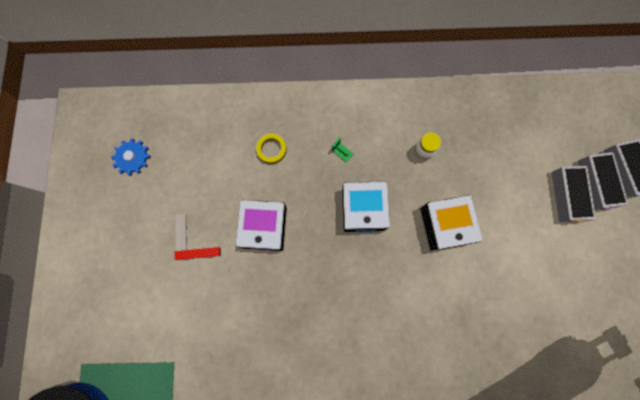

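The scene view shows three boxes: orange at about (261,150) with its dot near (278,140), blue at (290,185), and purple at (377,230). In the top view the orange box is at (452,222) with its dot at (459,237). The jar is at (429,145), behind the boxes and well clear of the lid swing.

```bash
cat >h.py <<'E'
import cv2,numpy as np
def orange(p):
    h=cv2.cvtColor(p['color'],cv2.COLOR_RGB2HSV)
    m=cv2.inRange(h,(8,180,120),(20,255,255)); return m
def blob(m,near,r=40):
    n,l,st,c=cv2.connectedComponentsWithStats(m)
    d=np.linalg.norm(c-near,axis=1); d[0]=1e9; d[st[:,4]<8]=1e9
    i=d.argmin(); return c[i],st[i,4],(l==i).astype(np.uint8)
def plane(p,uv,z):
    d=p['R'].T@np.linalg.inv(p['intrinsics'])@np.array([*uv,1.]); o=-p['R'].T@p['t']
    return o+d*(z-o[2])/d[2]
def tri(ps,uvs):
    P=[q['intrinsics']@np.c_[q['R'],q['t']] for q in ps]
    X=cv2.triangulatePoints(P[0],P[1],np.array(uvs[0],float),np.array(uvs[1],float))[:,0]
    return X[:3]/X[3]
E
python3 - <<'E'
from h import *; from bench import bot
ps=[bot.get_image("scene"),bot.get_image("top")]
near=[(278,140),(459,237)];nearp=[(257,139),(454,218)]
D=[];O=[]
for p,a,b in zip(ps,near,nearp):
    g=cv2.cvtColor(p['color'],cv2.COLOR_RGB2GRAY)
    k=np.zeros_like(g);cv2.circle(k,a,7,255,-1)
    m=((g<90)&(k>0)).astype(np.uint8)
    c,ar,_=blob(m,a);D.append(c)
    c2,ar2,M=blob(orange(p),b);O.append(c2);print(c,ar,c2,ar2,plane(p,c,76).round(1),plane(p,c2,76).round(1))
    cs=cv2.findContours(M,0,2)[0]; q=np.array([plane(p,x[0],76)[:2] for x in cs[0]],np.float32)
    print(cv2.minAreaRect(q))
print(tri(ps,D).round(1),tri(ps,O).round(1))
E
```

```text
[279.40983607 143.16393443] 61 [257.10144928 138.13043478] 207 [ 533.1 -146.9   76. ] [ 563.5 -208.1   76. ]
((562.9849243164062, -208.95806884765625), (45.68912124633789, 71.6167221069336), 7.75001335144043)
[458.5862069  236.27586207] 29 [319.47630248 199.49690766] 255955 [ 520.9 -217.6   76. ] [611.9  92.2  76. ]
((656.312744140625, 116.54754638671875), (1651.5867919921875, 962.245849609375), 87.93384552001953)
[ 508.9 -214.8   46.7] [653.4  57.3 202.2]
```

```bash
python3 - <<'E'
from h import *; from bench import bot
ps=[bot.get_image("scene"),bot.get_image("top")]
for p in ps: 
    q=p['intrinsics']@(p['R']@np.array([520.9,-217.6,76])+p['t']); print((q/q[2])[:2])
print(cv2.cvtColor(ps[1]['color'],cv2.COLOR_RGB2HSV)[218,454])
O=[]
for p,b in zip(ps,[(257,139),(454,218)]):
    h=cv2.cvtColor(p['color'],cv2.COLOR_RGB2HSV)
    c,ar,M=blob(cv2.inRange(h,(5,160,110),(25,255,255)),b);O.append(c)
    cs=max(cv2.findContours(M,0,2)[0],key=len); q=np.array([plane(p,x[0],76)[:2] for x in cs],np.float32)
    print(c,ar,plane(p,c,76).round(1),cv2.minAreaRect(q))
print(tri(ps,O).round(1))
p=ps[0];cv2.imwrite("pics/crop1.png",cv2.resize(p['color'][115:185,220:310,::-1],None,fx=7,fy=7,interpolation=0))
E
```

```text
[268.53307344 132.70405165]
[458.56337443 236.25671367]
[ 21 255 197]
[257.08372093 138.08372093] 215 [ 563.4 -208.4   76. ] ((563.1143188476562, -209.57925415039062), (46.59138870239258, 74.03923034667969), 8.77278995513916)
[453.84219002 217.1900161 ] 621 [ 564.1 -211.    76. ] ((564.376708984375, -210.93896484375), (44.767120361328125, 70.90950012207031), 9.103851318359375)
[ 563.3 -210.5   75.4]
```

View pics/crop1.png

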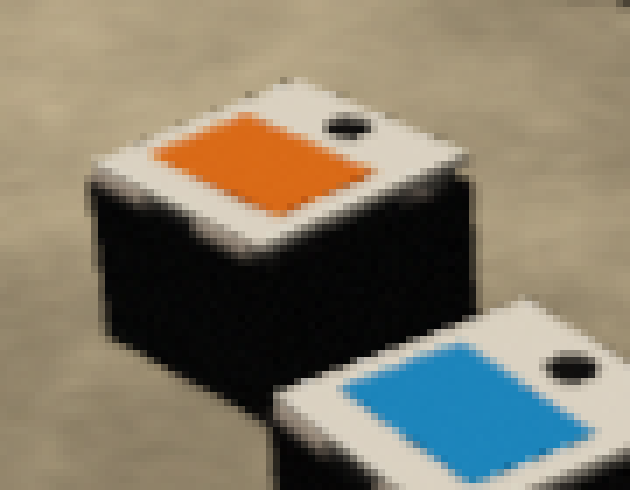

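The dot is at about (521,-218,76), and both views agree on it. The panel centre triangulates to z 75.4, which matches the expected 76, and the box yaw is about 9.3°. In the crop the dot sits at (349,128) and the front faces the robot. Next I move above the dot with the fingers shut.

Call:
{"op": "send_rows", "data": {
  "targets": [
    [[0, 20, 33, 0, -3.9], [0, 20, 33, 0, -3.9], [0, 20, 33, 0, -3.9], [0, 20, 33, 0, -3.9], [0, 20, 33, 0, 0]]
  ]
}}

```text
time: 1.8
tool_pos: [384.9, -445.8, 213.6]
orientation: [0.0, 0.997, 0.08, 0.0]
wrist_force: [0.7, -0.3, -0.7]
finger_gap: 0.606
gripper_force: 0.0
```

Call:
{"op": "send_rows", "data": {
  "targets": [
    [[0, 20, 33, 0, 0], [0, 20, 33, 0, 0], [0, 20, 33, 0, 0], [0, 20, 33, 0, 0], [0, 20, 33, 0, 0]]
  ]
}}

```text
time: 2.3
tool_pos: [485.0, -280.8, 213.7]
orientation: [0.0, 0.997, 0.081, 0.0]
wrist_force: [0.2, 0.0, 0.3]
finger_gap: 0.185
gripper_force: 0.0
```

Call:
{"op": "send_rows", "data": {
  "targets": [
    [[0, 18, 32, 0, 0], [0, 19, 32, 0, 0], [0, 0, 0, -40, 0], [0, 0, 0, -40, 0], [0, 0, 0, 0, 0]]
  ]
}}

```text
time: 2.8
tool_pos: [518.7, -217.0, 129.4]
orientation: [-0.001, 0.997, 0.081, -0.003]
wrist_force: [0.4, -0.5, 0.6]
finger_gap: 0.005
gripper_force: 0.0
```

Call:
{"op": "send_rows", "data": {
  "targets": [
    [[0, 1, -1, -20, 0], [0, 0, 0, -16, 0], [0, 0, 0, -4, 0], [0, 0, 0, 0, 0]]
  ]
}}

```text
time: 3.2
tool_pos: [522.6, -219.5, 94.5]
orientation: [0.0, 0.997, 0.081, 0.0]
wrist_force: [0.3, 0.0, -0.1]
finger_gap: 0.004
gripper_force: 0.0
```

Call:
{"op": "send_rows", "data": {
  "targets": [
    [[0, 0, 0, -6, 0], [0, 0, 0, -4, 0], [0, 0, 0, -2, 0], [0, 0, 0, 0, 0]]
  ]
}}

```text
time: 3.6
tool_pos: [522.6, -219.3, 81.7]
orientation: [0.0, 0.997, 0.081, 0.0]
wrist_force: [0.5, -1.9, 2.1]
finger_gap: 0.008
gripper_force: 1.4
```

Call:
{"op": "send_rows", "data": {
  "targets": [
    [[0, 0, 0, -1.5, 0], [0, 0, 0, 0, 0]]
  ]
}}

```text
time: 3.8
tool_pos: [522.6, -219.4, 80.2]
orientation: [0.0, 0.997, 0.081, 0.0]
wrist_force: [-0.9, -0.4, 5.8]
finger_gap: 0.005
gripper_force: 2.8
```

Call:
{"op": "send_rows", "data": {
  "targets": [
    [[0, 0, 0, -1, 0], [0, 0, 0, 0, 0]]
  ]
}}

```text
time: 4.0
tool_pos: [522.7, -219.4, 79.8]
orientation: [0.0, 0.997, 0.081, 0.0]
wrist_force: [-3.9, -0.5, 14.8]
finger_gap: 0.004
gripper_force: 7.6
```

Call:
{"op": "send_rows", "data": {
  "targets": [
    [[0, 0, 0, 40, 0], [0, -10, -2, 45, 0], [0, -30, -5, 20, 0], [0, -25, -4, 0, 0], [0, 0, 0, 0, 0]]
  ]
}}

```text
time: 4.5
tool_pos: [454.6, -231.0, 184.6]
orientation: [0.0, 0.997, 0.08, -0.0]
wrist_force: [0.1, 0.2, 0.5]
finger_gap: 0.006
gripper_force: 0.0
```

```bash
python3 - <<'E'
from h import *; from bench import bot
s=bot.sense();print(s['time'],s['tool_pos'],s['wrist_force'])
p=bot.get_image("scene");q=bot.get_image("top")
for n in(p,q): print([(np.round(r['centre'],1).tolist(),round(r['confidence'],2)) for k in("orange_lid_edge","orange_lid_press") for r in bot.spot_point(n,k)[:1]])
cv2.imwrite("pics/crop2.png",cv2.resize(p['color'][60:220,180:380,::-1],None,fx=3.5,fy=3.5))
E
```

```text
4.5 [ 454.6217246  -231.04313546  184.64247356] [0.09219531 0.15186542 0.45630072]
[([524.7, -218.4, 142.9], 0.79), ([548.1, -216.9, 127.4], 0.78)]
[([526.2, -218.6, 140.3], 0.64), ([541.7, -213.9, 134.1], 0.63)]
```

View pics/crop2.png

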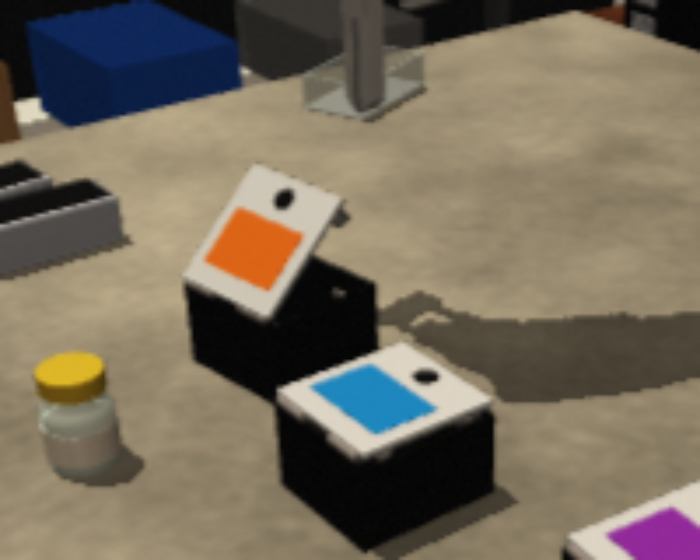

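The crop shows the orange lid standing ajar with its dot at (284,198). The fingers are clear at upper right and the blue lid is still shut. The lid edge is at about (526,-217,138), so next I go low in front of it.

Call:
{"op": "send_rows", "data": {
  "targets": [
    [[0, 0, 1, 0, 0], [0, 0, 1, -30, 0], [0, 0, 0, -35, 0], [0, 0, 0, 0, 0]]
  ]
}}

```text
time: 5.2
tool_pos: [455.3, -227.0, 115.5]
orientation: [-0.001, 0.997, 0.081, -0.003]
wrist_force: [-0.9, -0.4, 0.5]
finger_gap: 0.003
gripper_force: 0.0
```

Call:
{"op": "send_rows", "data": {
  "targets": [
    [[0, 20, 3, 0, 0], [0, 20, 3, 0, 0], [0, 15, 3, 0, 0], [0, 0, 0, 0, 0]]
  ]
}}

```text
time: 5.6
tool_pos: [514.5, -218.4, 119.9]
orientation: [-0.0, 0.997, 0.082, 0.001]
wrist_force: [-0.2, 0.7, 0.4]
finger_gap: 0.005
gripper_force: 0.0
```

Call:
{"op": "send_rows", "data": {
  "targets": [
    [[0, 12, 2, 8, 0], [0, 12, 2, 10, 0], [0, 14, 2, 8, 0], [0, 14, 2, 6, 0], [0, 14, 2, 3, 0]]
  ]
}}

```text
time: 6.1
tool_pos: [579.2, -209.4, 155.7]
orientation: [0.0, 0.997, 0.081, 0.001]
wrist_force: [0.2, -0.7, -0.5]
finger_gap: 0.006
gripper_force: 0.1
```

Call:
{"op": "send_rows", "data": {
  "targets": [
    [[0, 11, 2, 2, 0], [0, 11, 2, 0, 0], [0, 11, 2, 0, 0], [0, 10, 1, 0, 0], [0, 0, 0, 0, 0]]
  ]
}}

```text
time: 6.6
tool_pos: [622.3, -201.6, 155.6]
orientation: [-0.0, 0.997, 0.082, -0.0]
wrist_force: [0.0, -0.4, -0.6]
finger_gap: 0.004
gripper_force: 0.0
```

```bash
python3 - <<'E'
from h import *; from bench import bot
p=bot.get_image("scene")
cv2.imwrite("pics/crop3.png",cv2.resize(p['color'][40:220,180:380,::-1],None,fx=3,fy=3))
E
```

```text
(no output)
```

View pics/crop3.png

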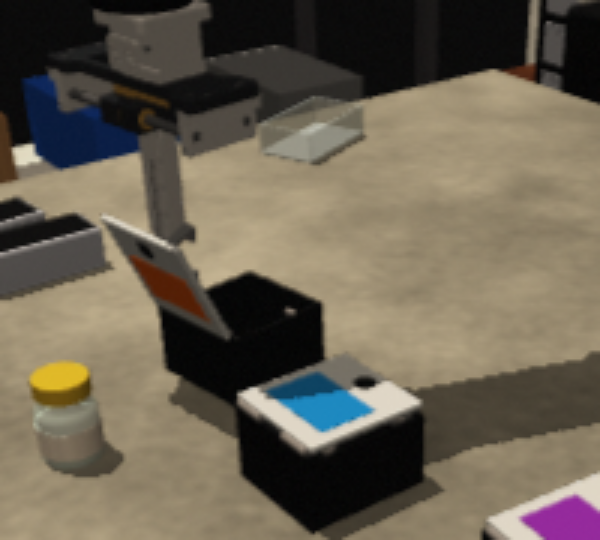

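The lid leans back past upright with its dot at (145,250), onto its stop, and the fingers are free in front of it. Now I back away.

Call:
{"op": "send_rows", "data": {
  "targets": [
    [[0, -25, -4, 0, 0], [0, -40, -6, 0, 0], [0, -40, -6, 15, 0], [0, -40, -6, 35, 0], [0, -10, -2, 30, 0]]
  ]
}}

```text
time: 7.15
tool_pos: [464.5, -226.8, 234.4]
orientation: [-0.0, 0.997, 0.08, -0.001]
wrist_force: [0.3, -0.2, 1.4]
finger_gap: 0.005
gripper_force: 0.0
```

Call:
{"op": "send_rows", "data": {
  "targets": [
    [[0, 0, 0, 0, 0], [0, 0, 0, 0, 0], [0, 0, 0, 0, 0], [0, 0, 0, 0, 0], [0, 0, 0, 0, 0]]
  ]
}}

```text
time: 7.65
tool_pos: [468.8, -225.5, 232.7]
orientation: [-0.0, 0.997, 0.081, -0.001]
wrist_force: [0.3, 0.3, -0.1]
finger_gap: 0.002
gripper_force: 0.0
```

```bash
python3 - <<'E'
from h import *; from bench import bot
p=bot.get_image("scene");q=bot.get_image("top")
for n in(p,q): print([(k,np.round(r['centre'],1).tolist(),round(r['confidence'],2)) for k in("orange_lid_edge","jar","bracket","tape","square") for r in bot.spot_point(n,k)[:1]])
cv2.imwrite("pics/end.png",p['color'][:,:,::-1])
E
```

```text
[('orange_lid_edge', [646.8, -199.1, 171.9], 0.97), ('jar', [747.6, -172.9, -2.8], 0.85), ('bracket', [750.8, 34.2, -0.0], 0.51), ('tape', [759.0, 214.7, -0.7], 0.82), ('square', [494.3, 396.5, 0.5], 0.76)]
[('orange_lid_edge', [650.4, -200.5, 166.4], 0.66), ('jar', [741.5, -176.5, 2.9], 0.63), ('bracket', [753.7, 33.1, 3.1], 0.64), ('tape', [757.9, 215.4, 4.6], 0.76), ('square', [498.1, 392.8, -2.8], 0.82)]
```

View pics/end.png

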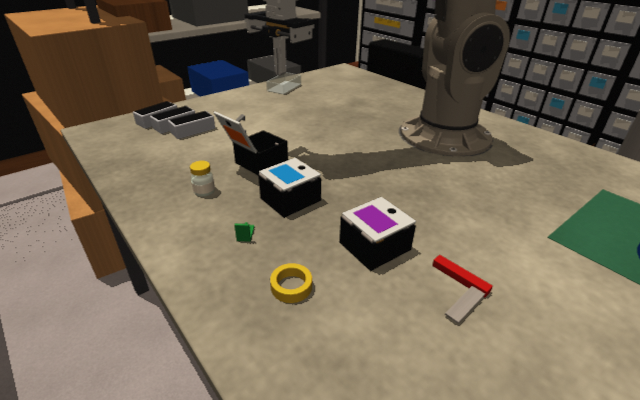

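The orange lid is wide open at (236,132), at about 2.0 rad judging by its edge position. The blue and purple lids are shut, the other things haven't moved, and the arm is clear.

```bash
python3 -c "
from bench import bot
print(bot.job_done())"
```

```text
the job is handed in; nothing more can be done
None
```

The orange box's lid was pressed, sprang ajar on its own, and was pushed back to rest wide open at about 2.0 rad; the purple and blue boxes stayed shut, nothing else on the bench moved, and the job is handed in (no verdict was returned).

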